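# Fetch the domed mould from behind the tall ones

## Task

The low domed plaster mould stands at the back of the slatted drying rack, hemmed in by three tall moulds: stand the three tall moulds aside on the bare ware board, then set the domed mould upright on the middle of the banding wheel, and only then stand each tall mould back upright on the rack, in the very spot where it stood at the start. Plaster chips easily, so set the moulds down gently, do not drop them or knock them over, and leave the mug, the brush and the scraper where they are.

Things in the scene. Friction and masses are not known exactly. Their poses are not given: they have to be found in the camera images.
- round_centre (a point): centre (half-way up, 56 mm above its foot) of the tall round plaster mould: a plain upright cylinder 62 mm in diameter and 112 mm high, flared pouring hole in the top, two black rubber bands low down. 0.29 to 0.45 kg. z is up
- square_centre (a point): centre (half-way up, 50 mm above its foot) of the tall square plaster mould: an upright block 60 x 60 mm in plan and 100 mm high with small round pouring hole in the top and two black rubber bands low down. 0.29 to 0.45 kg. x and y are square to its side faces, z is up
- necked_centre (a point): centre (half-way up, 59 mm above its foot) of the necked plaster mould: an upright round body 64 mm in diameter and 78 mm high, with a round neck 40 mm in diameter and 40 mm high on top of it (118 mm high in all). 0.26 to 0.41 kg. z is up
- dome_centre (a point): centre (half-way up, 23 mm above its foot) of the low domed plaster mould: a round base 58 mm in diameter with upright sides 34 mm high, and a shallow dome on it (46 mm high in all). At the start it stands on the rack, 3 to 9 mm from the tall moulds to its left, right and front and about 9 mm from the rack's rear batten. About 0.12 kg. z is up
- rack: the fixed drying rack with the four moulds: a slatted wooden deck 170 mm (its x) by 230 mm (its y), its top 30 mm above the origin (centre of its underside, on the bench). A batten along its far edge (inner face at x = +73 mm) rises 45 mm above the deck. At the start the domed mould is near x, y = (35, 0) mm and the tall ones, in any order, near (30, 66), (30, -66) and (-31, 0)
- ware_board: the ware board, fixed to the bench: a bare wooden board 120 mm (its x) by 250 mm (its y), empty at the start, the place to stand the tall moulds aside. Origin: centre of its underside on the bench; its top is 22 mm above it
- wheel_top (a point): centre of the top face of the banding wheel: a round aluminium turntable head 200 mm in diameter with concentric grooves, on a dark cast foot, empty at the start. Its spindle is locked: it does not turn. The top face is 70 mm above the bench
- cup: a white mug 68 mm in diameter and 75 mm high, with a handle, standing loose on the bench; to be left alone. Origin: centre of its underside
- brush: a wooden brush, 190 mm long, lying loose on the bench near the robot; to be left alone. Its length is its x axis; origin: on its underside
- scraper: a plaster scraper with steel blade and wooden handle, about 170 mm long along its x axis and 18 mm high, lying loose on the bench; to be left alone. Origin: on its underside, where handle and blade meet
Mind the look-alikes: they are no part of the job. What is shaped like the part that bears round_centre but green is not meant. Leave any red look-alike of the part that bears wheel_top alone.

How it is judged:
On the way, in this order (a step that is already met when the one before it is completed fails the run):
1. all three tall moulds stand released on the ware board, the domed mould still in its place on the rack (linear speed of each of round_mould, square_mould, necked_mould below 0.02 m/s and angle between each of round_centre, square_centre, necked_centre's own z axis and vertical below 0.1 rad and contact force between each of round_mould, square_mould, necked_mould and the fingers below 0.1 N and x of round_centre in the frame of ware_board between -0.055 and 0.055 m and y of round_centre in the frame of ware_board between -0.12 and 0.12 m and z of round_centre in the frame of ware_board between 0.07 and 0.086 m and x of square_centre in the frame of ware_board between -0.055 and 0.055 m and y of square_centre in the frame of ware_board between -0.12 and 0.12 m and z of square_centre in the frame of ware_board between 0.064 and 0.08 m and x of necked_centre in the frame of ware_board between -0.055 and 0.055 m and y of necked_centre in the frame of ware_board between -0.12 and 0.12 m and z of necked_centre in the frame of ware_board between 0.073 and 0.089 m and distance of dome_centre from where it was at the start of the episode below 0.03 m), for 0.2 s.
2. the domed mould stands released on the middle of the banding wheel, the three tall moulds still on the ware board (linear speed of each of dome_mould, round_mould, square_mould, necked_mould below 0.02 m/s and angle between each of dome_centre, round_centre, square_centre, necked_centre's own z axis and vertical below 0.1 rad and contact force between each of dome_mould, round_mould, square_mould, necked_mould and the fingers below 0.1 N and horizontal distance between dome_centre and wheel_top below 0.012 m and distance between dome_centre and wheel_top below 0.032 m and x of round_centre in the frame of ware_board between -0.055 and 0.055 m and y of round_centre in the frame of ware_board between -0.12 and 0.12 m and z of round_centre in the frame of ware_board between 0.07 and 0.086 m and x of square_centre in the frame of ware_board between -0.055 and 0.055 m and y of square_centre in the frame of ware_board between -0.12 and 0.12 m and z of square_centre in the frame of ware_board between 0.064 and 0.08 m and x of necked_centre in the frame of ware_board between -0.055 and 0.055 m and y of necked_centre in the frame of ware_board between -0.12 and 0.12 m and z of necked_centre in the frame of ware_board between 0.073 and 0.089 m), for 0.2 s.
At the end, for the whole second after the job is handed in: The domed mould stands upright on the banding wheel, its centre within 12 mm of the wheel's centre; each tall mould stands upright on the rack within 15 mm of the spot where it stood at the start; all are released and at rest (linear speed of each of dome_mould, round_mould, square_mould, necked_mould below 0.02 m/s and angle between each of dome_centre, round_centre, square_centre, necked_centre's own z axis and vertical below 0.1 rad and contact force between each of dome_mould, round_mould, square_mould, necked_mould and the fingers below 0.1 N and horizontal distance between dome_centre and wheel_top below 0.012 m and distance between dome_centre and wheel_top below 0.032 m and distance of each of round_centre, square_centre, necked_centre from where it was at the start of the episode below 0.015 m); the robot touches nothing.
It fails at once if a mould was dropped (falls freely faster than 1 m/s, about 50 mm of fall) ((linear speed of round_mould above 1 m/s and contact force between round_mould and the fingers below 0.05 N) or (linear speed of square_mould above 1 m/s and contact force between square_mould and the fingers below 0.05 N) or (linear speed of necked_mould above 1 m/s and contact force between necked_mould and the fingers below 0.05 N) or (linear speed of dome_mould above 1 m/s and contact force between dome_mould and the fingers below 0.05 N)).
It fails at once if a mould was knocked over (angle between any of round_centre, square_centre, necked_centre, dome_centre's own z axis and vertical above 1 rad).
It fails at once if the mug, brush or scraper was moved by more than 30 mm (distance of any of cup, brush, scraper from where it was at the start of the episode above 0.03 m).
It also fails if it takes over 136 s, if anything falls off the work surface, if the arm or the gripper's body presses on something with over 40 N, if the wrist force passes 120 N, or if a joint passes its speed limit or range.

## Robot

A 6-joint arm with a two-finger parallel gripper is mounted at the origin on the work surface. World frame = base frame: x ahead of the robot, y to its left, z up, the work surface at z = 0. Lengths are in m, angles in rad, forces in N, time in s.
With the tool pointing down it reaches from about 0.375 to 0.9 m from the base axis. Payload 3.1 kg.
Tool frame: the origin (TCP) lies between the finger pads; the fingertips stand 8 mm ahead of it and the grasp point (between the pads) lies 11 mm behind it; z points along the fingers, y is the line along which they close (so a half turn about z gives the same grasp; the last joint's range is limited). The gripper opens to 87 mm and grips with 3 to 60 N. Pads are 19 mm wide; open, the fingers measure 117 mm over their backs; the gripper's body (75 mm by 190 mm) begins 51 mm behind the grasp point.
Start: joints at [1.062, 0.527, 1.433, -0, 1.181, -0.178], TCP at [0.202, 0.591, 0.231] pointing down, gripper open.
Joint ranges: [-3.08, 3.08], [-0.75, 2.2], [0.22, 2.44], [-1.43, 4.57], [0, 2.65], [-2.85, 2.85]. Speed limits (rad/s): [2.79, 2.79, 3.14, 3.14, 3.14, 3.14].

## Interface

Orientations are given as a unit quaternion [x, y, z, w].
In Python, from rig import robot, vision, job gives the robot as it stands.
- The arm moves only by the shell command python3 -m handwheel 'ROWS' [OPENING] [FORCE]. ROWS is JSON, a list of rows, each a list of 4 numbers: the shift along the tool's x, y, z as a fraction of full scale, then the turn about the tool's z as a fraction of full scale. A call has 1 to 20 rows; each row is the pose to reach, as a shift and turn from the pose commanded when the call began, along the tool's axes at that moment, turning the shorter way round; what a row does not reach only later rows make up. Full scale, the value 1, is 300 mm for a shift and 2 pi rad for a turn. A row lasts 1/12 s, in which the tool goes at most 41.7 mm and 7.16 degrees, less where a joint would pass 70% of its speed; a pose out of reach is approached as far as the arm can. A call with a number of a shift or a turn outside -1 to 1 is refused whole. A call with a gripper value outside its range is refused whole. OPENING is the opening in per cent of the stroke, from 0 (shut) to 100 (fully open), set as the call begins (- or left out, the last holds). The fingers move at their own pace and stop on an object; FORCE is the grip in N (left out, the last holds). Time passes only in rows, so rows that repeat a pose let the fingers close. It gives the time, the measured TCP pose, the force, the opening and the grip force at its end, in the units of the state.
- robot.get_obs(): the state, without advancing time (a new reading comes with each control period).
- vision.camera(name): name is "scene" or "side" or "wrist"; returns a dict with "frame" (400x640x3 uint8, red, green, blue), "K" (3x3 intrinsics, pixels), "cam_to_world" (4x4, takes a point from camera to world coordinates); the wrist camera has in their place "hand_eye" (4x4, takes a point from camera to tool coordinates, whose origin is the TCP and whose axes are the flange's). Camera axes: x right, y down, z forward; pixel columns grow to the right and rows downward; lengths in m; the calibration is good to about 2 mm. A picture is of the moment at which its call begins: read the wrist's pose just before it. There is no depth.
- job.hand_in(): hands the job in; it is judged then, once.
Trained networks look in the newest picture that a camera, given by its name, has taken for a name from the list of things; names that differ only in an ending like _2 or _b are one class to them, and where a whole thing is asked for, a point or a joint stands for the part that bears it (a point fixed in the world has none). Each returns a list of dicts, best first, with "conf" (0 to 1); they miss things now and then, are a little off and sometimes report something else, mostly with a low value. They report only what shows in the picture. A call takes as long as a camera call. They do not tell look-alikes from the thing itself.
- vision.look_for(camera, label): "point" ([row, column] in pixels, amid what is visible of it).
- vision.outline_of(camera, label): "mask" (400x640 bool, what is visible of it) and "point" ([row, column] in pixels, amid what is visible of it).
The state is a dict: "time": time; "q": joint angles; "joint_velocities": joint speeds; "joint_torque": joint torques, N m; "position": TCP position; "tool_rot": TCP orientation; "ft_force": force on the tool from outside, world axes, zero at the start; "moment": the same for the moment, N m; "grip_width": finger opening in m; "grip_force": force on a finger pad.
Only numpy, scipy, OpenCV 4.12 (cv2) and the standard library are available. Lean on these libraries where they do the work, as an engineer would, in place of code of your own. Each camera call takes 0.05 s, during which the arm holds its last target. There are 200 camera calls.

## Working session

There is one attempt and no reset: what is moved stays moved. The work goes in short steps, Python scripts to look and compute and a shell command to move; the robot and the scene stay as the last step left them, time stands still between calls to the robot, and variables do not carry over. Pictures are saved under pics/ and viewed, at most 14 in all, crops included, and the job is handed in when it is done.

```bash
mkdir -p pics; ls; python3 - <<'E'
from rig import robot, vision, job
import cv2, numpy as np
o=robot.get_obs(); print(o['time'],o['position'],o['tool_rot'],o['grip_width'])
for c in ["scene","side"]:
    d=vision.camera(c); cv2.imwrite(f"pics/{c}0.png",d['frame'][:,:,::-1]); print(c,d['K'].tolist(),np.round(d['cam_to_world'],4).tolist())
    for l in ["round_centre","square_centre","necked_centre","dome_centre","wheel_top","ware_board","rack","cup","brush","scraper"]:
        print(l,[(np.round(r['point']).tolist(),round(r['conf'],2)) for r in vision.look_for(c,l)][:4])
E
```

```text
pics
0.0 [0.20202845 0.59067615 0.22956628] [ 1.64143366e-01  9.86435885e-01 -1.03648271e-03 -3.55670081e-04] 0.08715377491882248
scene [[497.02382601534526, 0.0, 310.04156184022], [0.0, 497.02382601534526, 195.89773443001246], [0.0, 0.0, 1.0]] [[0.8529, 0.4461, -0.271, 0.792], [0.5218, -0.7149, 0.4653, -0.5814], [0.0138, -0.5383, -0.8426, 1.1143], [0.0, 0.0, 0.0, 1.0]]
round_centre [([272.0, 224.0], 0.97), ([208.0, 254.0], 0.91), ([241.0, 188.0], 0.86)]
square_centre [([268.0, 262.0], 0.88)]
necked_centre [([316.0, 223.0], 0.62)]
dome_centre [([294.0, 248.0], 0.96)]
wheel_top [([84.0, 281.0], 0.98), ([118.0, 373.0], 0.96)]
ware_board [([234.0, 352.0], 0.97), ([324.0, 333.0], 0.38)]
rack [([311.0, 242.0], 0.73), ([236.0, 352.0], 0.54)]
cup [([164.0, 428.0], 0.7)]
brush [([197.0, 293.0], 0.76)]
scraper [([322.0, 331.0], 0.73), ([292.0, 249.0], 0.43)]
side [[460.99785244490073, 0.0, 333.14704012156153], [0.0, 460.99785244490073, 204.72642716430616], [0.0, 0.0, 1.0]] [[0.9942, -0.0843, 0.0661, 0.3691], [-0.1071, -0.7655, 0.6345, -0.757], [-0.0029, -0.6379, -0.7701, 0.983], [0.0, 0.0, 0.0, 1.0]]
round_centre [([242.0, 301.0], 0.98), ([299.0, 331.0], 0.62), ([304.0, 268.0], 0.57)]
square_centre [([276.0, 355.0], 0.8)]
necked_centre [([337.0, 354.0], 0.84)]
dome_centre []
wheel_top [([126.0, 329.0], 0.89), ([139.0, 237.0], 0.89), ([339.0, 330.0], 0.56)]
ware_board [([222.0, 390.0], 0.95)]
rack [([338.0, 335.0], 0.65)]
cup [([136.0, 394.0], 0.97)]
brush [([218.0, 312.0], 0.94)]
scraper [([293.0, 432.0], 0.6)]
```

View pics/scene0.png

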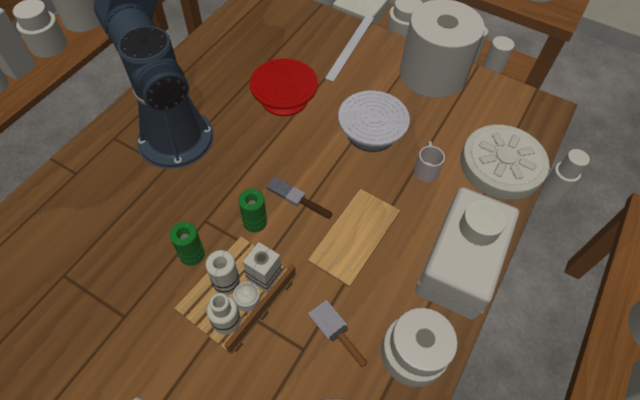

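View pics/side0.png

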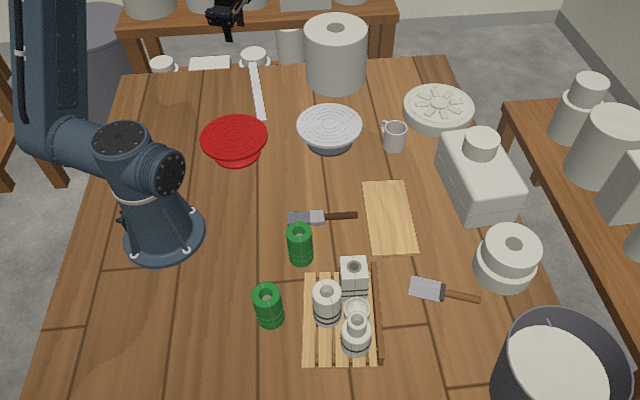

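The scene view shows the rack with the round mould (row 270, col 222), square (265, 262), necked (312, 222) and dome (294, 246). There are two candidates for the round mould besides the white one, green cylinders at (210, 253) and (243, 187). For the wheel, there is a silver head at (118, 373) and a red one at (84, 281). The white cylinder with bands on the rack and the aluminium wheel are the ones meant.

```bash
cat > fit.py <<'E'
from rig import robot, vision, job
import cv2, numpy as np
from scipy.optimize import minimize
def proj(d,P):
    T=np.linalg.inv(d['cam_to_world']); p=P@T[:3,:3].T+T[:3,3]; q=p@d['K'].T; return q[:,:2]/q[:,2:]
a=np.linspace(0,2*np.pi,40,endpoint=False)
def ring(r,z): return np.c_[r*np.cos(a),r*np.sin(a),0*a+z]
def box(lx,ly,z0,z1): return np.array([[i*lx/2,j*ly/2,z] for i in(-1,1) for j in(-1,1) for z in(z0,z1)])
# convex pieces, base at z=0
M={'round':[np.r_[ring(.031,0),ring(.031,.112)]],'square':[box(.06,.06,0,.1)],
 'necked':[np.r_[ring(.032,0),ring(.032,.078)],np.r_[ring(.02,.078),ring(.02,.118)]],
 'dome':[np.r_[ring(.029,0),ring(.029,.034),ring(.018,.042),ring(.005,.046)]],
 'board':[box(.12,.25,0,.022)],'wheel':[ring(.1,0)],'rackdeck':[box(.17,.23,0.0,.03)]}
def sil(d,k,x,y,z,yaw,S=4):
    m=np.zeros((400*S,640*S),np.uint8); c,s=np.cos(yaw),np.sin(yaw)
    for P in M[k]:
        W=P@np.array([[c,s,0],[-s,c,0],[0,0,1]])+[x,y,z]
        h=cv2.convexHull(((proj(d,W)+.5)*S).astype(np.float32)); cv2.fillConvexPoly(m,np.round(h).astype(int),1)
    return cv2.resize(m.astype(np.float32),(640,400),interpolation=cv2.INTER_AREA)
def fit(obs,k,x0,z,yaw=None):
    """obs: list of (cam dict, mask, ignore mask)"""
    def f(p):
        e=0
        for d,m,ig in obs: e+=np.abs(sil(d,k,p[0],p[1],z,p[2] if len(p)>2 else (yaw or 0))-m)[~ig].sum()
        return e
    n=len(x0); sim=np.vstack([x0]+[np.array(x0)+np.eye(n)[i]*(.012 if i<2 else .15) for i in range(n)])
    r=minimize(f,x0,method='Nelder-Mead',options=dict(initial_simplex=sim,xatol=1e-4,fatol=.5)); return r.x,r.fun
def ray(d,pix,z):
    """pixel (row,col) to world point at height z"""
    v=d['cam_to_world'][:3,:3]@np.linalg.inv(d['K'])@[pix[1],pix[0],1]; o=d['cam_to_world'][:3,3]
    return o+v*(z-o[2])/v[2]
def wristcam():
    from scipy.spatial.transform import Rotation as R
    o=robot.get_obs(); d=vision.camera('wrist'); T=np.eye(4); T[:3,:3]=R.from_quat(o['tool_rot']).as_matrix(); T[:3,3]=o['position']
    d['cam_to_world']=T@d['hand_eye']; return d
E
cat > m1.py <<'E'
from fit import *
L={'round':'round_centre','square':'square_centre','necked':'necked_centre','dome':'dome_centre','board':'ware_board','wheel':'wheel_top'}
near={'scene':dict(round=(272,224),square=(268,262),necked=(316,223),dome=(294,248),board=(234,352),wheel=(118,373)),
 'side':dict(round=(301,327),square=(276,355),necked=(337,354),dome=(308,357),board=(222,390),wheel=(126,329))}
D={};mk={c:{} for c in near}
for c in near:
    D[c]=vision.camera(c)
    for k,l in L.items():
        for r in vision.outline_of(c,l):
            if np.hypot(*(np.array(r['point'])-near[c][k]))<12: mk[c][k]=r['mask']; break
    print(c,{k:int(m.sum()) for k,m in mk[c].items()})
zb=dict(round=.03,square=.03,necked=.03,dome=.03,board=0,wheel=.07); hc=dict(round=.056,square=.05,necked=.059,dome=.023,board=.01,wheel=0)
for k in L:
  for cs in (['scene'],['side'],['scene','side']):
    obs=[]
    for c in cs:
        if k not in mk[c]: continue
        ig=np.zeros((400,640),bool)
        for j,m in mk[c].items():
            if j!=k: ig|=m
        ig&=~mk[c][k]
        if k=='wheel': pass
        obs.append((D[c],mk[c][k].astype(np.float32),ig))
    if not obs: continue
    c=[c for c in cs if k in mk[c]][0]
    x0=list(ray(D[c],near[c][k],zb[k]+hc[k])[:2])
    if k in('square','board'):
        R=min((fit(obs,k,x0+[y],zb[k]) for y in (0,.5,-.5,1.0)),key=lambda t:t[1])
    else: R=fit(obs,k,x0,zb[k])
    print(k,cs,np.round(R[0],4),round(float(R[1]),1))
E
python3 m1.py
```

```text
scene {'round': 1136, 'square': 1358, 'necked': 1088, 'dome': 586, 'board': 4334, 'wheel': 3257}
side {'round': 1269, 'square': 1198, 'necked': 1134, 'dome': 356, 'board': 3538, 'wheel': 2659}
round ['scene'] [ 0.4045 -0.2899] 39.8
round ['side'] [ 0.4028 -0.29  ] 71.8
round ['scene', 'side'] [ 0.4038 -0.2894] 130.2
square ['scene'] [ 0.4682 -0.2291 -0.0175] 45.5
square ['side'] [ 0.4672 -0.2318 -0.0515] 50.6
square ['scene', 'side'] [ 0.4678 -0.2291 -0.0429] 114.9
necked ['scene'] [ 0.4569 -0.3599] 51.1
necked ['side'] [ 0.4569 -0.3587] 92.4
necked ['scene', 'side'] [ 0.4567 -0.3594] 152.7
dome ['scene'] [ 0.4652 -0.2949] 36.0
dome ['side'] [ 0.4679 -0.2953] 61.2
dome ['scene', 'side'] [ 0.4662 -0.2955] 103.0
board ['scene'] [ 0.5928 -0.0082 -0.037 ] 223.6
board ['side'] [ 0.5961 -0.0106 -0.053 ] 145.6
board ['scene', 'side'] [ 0.5945 -0.0096 -0.0496] 444.5
wheel ['scene'] [0.4703 0.3124] 291.8
wheel ['side'] [0.4699 0.3091] 376.6
wheel ['scene', 'side'] [0.4701 0.3102] 682.4
```

```bash
python3 - <<'E'
import cv2
a=cv2.imread('pics/scene0.png')[170:360,160:420]; b=cv2.imread('pics/side0.png')[170:380,240:480]
cv2.imwrite('pics/crop0.png',cv2.resize(a,None,fx=3,fy=3,interpolation=cv2.INTER_CUBIC))
E
```

```text
(no output)
```

View pics/crop0.png

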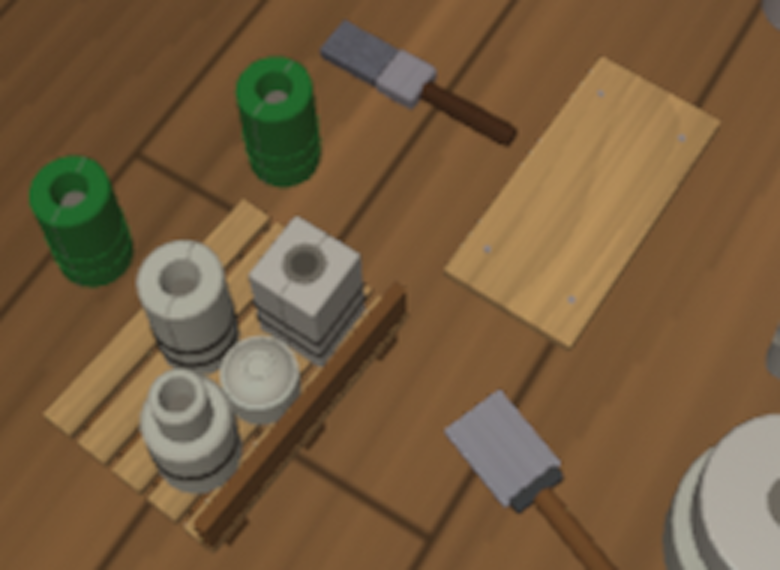

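The enlarged crop confirms it: the white banded round mould is at front on the rack, the square behind it to the left, the necked to the right, and the dome between them. The greens stand off the rack and the wheel meant is the grey one.

```bash
cat > go.py <<'E'
import sys; from fit import *
from scipy.spatial.transform import Rotation as R
def go(x,y,z,ang=None,n=False):
    o=robot.get_obs(); r=R.from_quat(o['tool_rot']).as_matrix(); d=r.T@(np.array([x,y,z])-o['position'])
    cur=np.degrees(np.arctan2(r[1,1],r[0,1])); t=0 if ang is None else -((ang-cur+180)%360-180)
    print('row',np.round(np.r_[d/.3,t/360],4),'dist mm',round(float(np.linalg.norm(d))*1e3),'toolY',round(float(cur),2),'t',round(o['time'],2),'pos',np.round(o['position'],4),'tilt',np.round(r[:,2],3))
if __name__=='__main__': go(*[float(v) for v in sys.argv[1:]])
E
python3 - <<'E'
from fit import *
d=wristcam(); print(np.round(d['hand_eye'],4).tolist(), d['K'].tolist()); s=vision.camera('scene')
for p in [(210,253),(243,187)]: print(ray(s,p,.056))
print('cup',ray(s,(164,428),.04))
E
python3 go.py .47 .2 .3 85; python3 go.py .45 -.2 .3 85
```

```text
[[-0.0005, -0.9587, -0.2845, 0.0765], [1.0, -0.0002, -0.0009, -0.0007], [0.0008, -0.2845, 0.9587, -0.1541], [0.0, 0.0, 0.0, 1.0]] [[337.5789172822687, 0.0, 321.7803113436248], [0.0, 337.5789172822687, 200.2703607261149], [0.0, 0.0, 1.0]]
[ 0.35335524 -0.10713489  0.056     ]
[ 0.27305901 -0.26475265  0.056     ]
cup [0.66222791 0.26634713 0.04      ]
row [-1.2665 -0.9452 -0.2315 -0.0386] dist mm 479 toolY 71.11 t 1.9 pos [0.2023 0.5913 0.2305] tilt [-0. -0. -1.]
row [-1.6351 -2.2283 -0.2314 -0.0386] dist mm 832 toolY 71.11 t 1.9 pos [0.2023 0.5913 0.2305] tilt [-0. -0. -1.]
```

```bash
python3 -m handwheel '[[-0.1,-0.09,-0.05,-0.01],[-0.2,-0.19,-0.1,-0.02],[-0.3,-0.28,-0.15,-0.03],[-0.4,-0.38,-0.2,-0.0386],[-0.5,-0.47,-0.23,-0.0386],[-0.6,-0.57,-0.23,-0.0386],[-0.7,-0.66,-0.23,-0.0386],[-0.8,-0.76,-0.23,-0.0386],[-0.9,-0.85,-0.23,-0.0386],[-1,-0.95,-0.23,-0.0386],[-1,-0.95,-0.23,-0.0386]]' 100 30; python3 go.py .41 -.29 .3 85
```

```text
time: 2.82
position: [0.3967, 0.22, 0.3]
tool_rot: [0.046, 0.999, -0.001, 0.001]
ft_force: [-0.6, 0.1, 0.4]
grip_width: 0.0871
grip_force: 0.0
row [-2.0120e-01 -1.6885e+00  3.8000e-03 -9.0000e-04] dist mm 510 toolY 84.69 t 2.82 pos [0.3967 0.22   0.3   ] tilt [ 0.003 -0.002 -1.   ]
```

```bash
python3 -m handwheel '[[-0.03,-0.13,0,0],[-0.05,-0.26,0,0],[-0.08,-0.4,0,0],[-0.1,-0.53,0,0],[-0.12,-0.66,0,0],[-0.12,-0.79,0,0],[-0.12,-0.92,0,0],[-0.12,-1,0,0]]'; python3 go.py .41 -.29 .3 85
```

```text
time: 3.48
position: [0.4036, -0.0804, 0.2999]
tool_rot: [0.045, 0.999, -0.001, 0.001]
ft_force: [0.8, -0.2, -0.1]
grip_width: 0.087
grip_force: 0.0
row [-8.340e-02 -6.941e-01  6.000e-04 -3.000e-04] dist mm 210 toolY 84.89 t 3.48 pos [ 0.4036 -0.0804  0.2999] tilt [ 0.001 -0.001 -1.   ]
```

```bash
python3 -m handwheel '[[-0.02,-0.13,0,0],[-0.04,-0.26,0,0],[-0.05,-0.4,0,0],[-0.07,-0.53,0,0],[-0.083,-0.64,0,0],[-0.083,-0.694,0,0],[-0.083,-0.694,0,0],[-0.083,-0.694,0,0]]'
cat > m2.py <<'E'
from fit import *
import sys
d=wristcam(); cv2.imwrite(sys.argv[1],d['frame'][:,:,::-1])
X={'round':(.4038,-.2894,.03),'square':(.4678,-.2291,.03),'necked':(.4567,-.3594,.03),'dome':(.4662,-.2955,.03)}
mk={}
for k,p in X.items():
    pp=proj(d,np.array([[p[0],p[1],p[2]+.06]]))[0][::-1]
    r=vision.outline_of('wrist',k+'_centre')
    r=[q for q in r if np.hypot(*(np.array(q['point'])-pp))<60]
    print(k,pp.round(),[(np.round(q['point']),round(q['conf'],2),int(q['mask'].sum())) for q in r])
    if r: mk[k]=min(r,key=lambda q:np.hypot(*(np.array(q['point'])-pp)))['mask']
for k,m in mk.items():
    ig=np.zeros((400,640),bool)
    for j in mk:
        if j!=k: ig|=mk[j]
    ig&=~m; x0=list(X[k][:2])
    if k=='square': x0.append(-.08)
    r=fit([(d,m.astype(np.float32),ig)],k,x0,.03); print(k,r[0].round(4),round(float(r[1])),int(m.sum()))
E
python3 m2.py pics/w1.png
```

```text
time: 4.15
position: [0.41, -0.2865, 0.2991]
tool_rot: [0.044, 0.999, 0.001, -0.0]
ft_force: [-0.4, 0.6, -0.7]
grip_width: 0.0871
grip_force: 0.0
round [168. 320.] [(array([171., 319.]), 0.58, 3622)]
square [218. 377.] [(array([217., 375.]), 0.73, 4496)]
necked [219. 263.] [(array([215., 259.]), 0.58, 3498)]
dome [222. 319.] [(array([216., 315.]), 0.81, 1320), (array([221., 375.]), 0.29, 4454)]
round [ 0.4026 -0.2919] 133 3622
square [ 0.4661 -0.2327 -0.0255] 204 4496
necked [ 0.4538 -0.3637] 256 3498
dome [ 0.4661 -0.2995] 36 1320
```

View pics/w1.png

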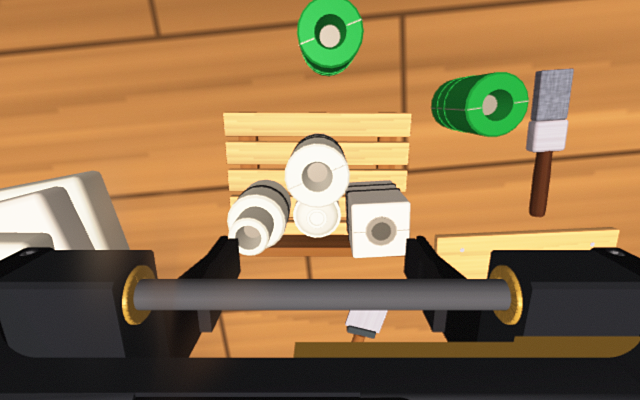

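The wrist view shows the round mould at (170, 318), square (217, 378), necked (215, 258) and dome (217, 317). The positions agree within about 3 mm, and the rack lies square to the tool.

```bash
python3 go.py .402 -.2905 .111 85.5
```

```text
row [ 0.026  -0.02    0.6289 -0.0011] dist mm 189 toolY 85.11 t 4.4 pos [ 0.4103 -0.2853  0.2997] tilt [-0.     0.001 -1.   ]
```

```bash
python3 -m handwheel '[[0.026,-0.02,0.08,0],[0.026,-0.02,0.2,0],[0.026,-0.02,0.32,0],[0.026,-0.02,0.42,0],[0.026,-0.02,0.5,0],[0.026,-0.02,0.56,0],[0.026,-0.02,0.6,0],[0.026,-0.02,0.62,0],[0.026,-0.02,0.629,0],[0.026,-0.02,0.629,0]]' && python3 -m handwheel '[[0,0,0,0],[0,0,0,0],[0,0,0,0],[0,0,0,0],[0,0,0,0],[0,0,0,0]]' 0 30; python3 go.py .595 -.088 .26
```

```text
time: 5.23
position: [0.4022, -0.2919, 0.1109]
tool_rot: [0.043, 0.999, 0.0, -0.0]
ft_force: [0.5, -1.1, 0.1]
grip_width: 0.0871
grip_force: 0.0
time: 5.73
position: [0.402, -0.2919, 0.1113]
tool_rot: [0.044, 0.999, 0.0, 0.0]
ft_force: [0.6, 2.9, 3.7]
grip_width: 0.0615
grip_force: 29.9
row [-0.5815  0.7336 -0.4952  0.    ] dist mm 318 toolY 84.98 t 5.73 pos [ 0.402  -0.2919  0.1113] tilt [ 0.     0.001 -1.   ]
```

```bash
python3 -m handwheel '[[0,0,-0.03,0],[0,0,-0.1,0],[0,0,-0.2,0],[0,0,-0.3,0],[0,0,-0.4,0],[-0.02,0.05,-0.47,0],[-0.05,0.13,-0.5,0],[-0.09,0.24,-0.5,0],[-0.13,0.35,-0.5,0],[-0.17,0.46,-0.5,0],[-0.21,0.57,-0.5,0],[-0.25,0.68,-0.5,0],[-0.29,0.79,-0.5,0],[-0.33,0.89,-0.5,0],[-0.36,0.96,-0.5,0],[-0.37,1,-0.5,0],[-0.37,1,-0.5,0],[-0.37,1,-0.5,0]]'; python3 go.py .577 .0784 .1035 85
```

```text
time: 7.23
position: [0.5379, -0.0033, 0.2605]
tool_rot: [0.043, 0.999, -0.001, -0.001]
ft_force: [0.2, -0.2, -3.0]
grip_width: 0.0611
grip_force: 29.9
row [-1.075e-01  2.830e-01  5.227e-01  2.000e-04] dist mm 181 toolY 85.09 t 7.23 pos [ 0.5379 -0.0033  0.2605] tilt [-0.002 -0.001 -1.   ]
```

```bash
python3 -m handwheel '[[-0.03,0.08,0,0],[-0.07,0.18,0.02,0],[-0.1,0.26,0.06,0],[-0.107,0.283,0.14,0],[-0.107,0.283,0.22,0],[-0.107,0.283,0.3,0],[-0.107,0.283,0.38,0],[-0.107,0.283,0.44,0],[-0.107,0.283,0.47,0],[-0.107,0.283,0.49,0],[-0.107,0.283,0.5,0],[-0.107,0.283,0.5,0]]'; python3 go.py .577 .0784 .1033 85
python3 - <<'E'
from fit import *
s=vision.camera('side'); f=s['frame'][:,:,::-1][130:300,250:490]; cv2.imwrite('pics/p1.png',cv2.resize(f,None,fx=3,fy=3,interpolation=cv2.INTER_CUBIC))
E
```

```text
time: 8.23
position: [0.5784, 0.0778, 0.1111]
tool_rot: [0.044, 0.999, -0.0, 0.0]
ft_force: [-0.4, -0.6, -3.9]
grip_width: 0.0612
grip_force: 29.9
row [ 0.0048  0.0015  0.0259 -0.0001] dist mm 8 toolY 84.95 t 8.23 pos [0.5784 0.0778 0.1111] tilt [ 0. -0. -1.]
```

View pics/p1.png

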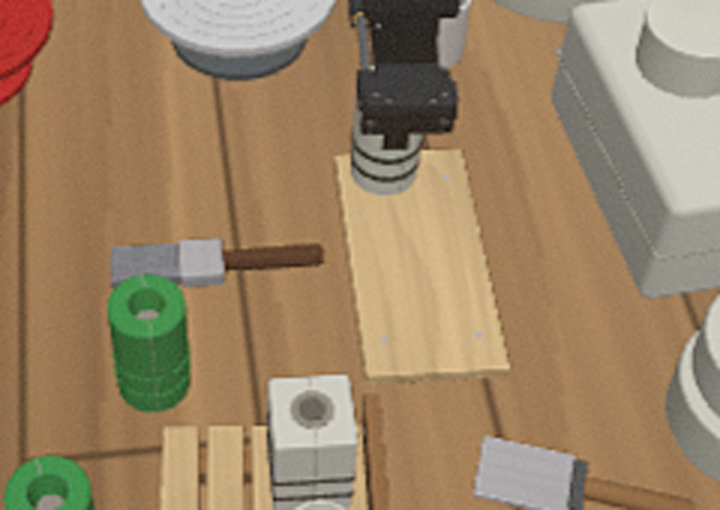

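The picture shows the round mould hovering over the far left part of the ware board, at (160, 385) in the crop, fully inside its edges. I'll lower it and release.

```bash
python3 -m handwheel '[[0,0,0.008,0],[0,0,0.016,0],[0,0,0.022,0],[0,0,0.026,0],[0,0,0.028,0],[0,0,0.028,0],[0,0,0.028,0]]' && python3 -m handwheel '[[0,0,0,0],[0,0,0,0],[0,0,0,0],[0,0,0,0]]' 86; python3 go.py .467 -.231 .26 87
```

```text
time: 8.87
position: [0.5785, 0.0787, 0.1033]
tool_rot: [0.044, 0.999, -0.0, 0.001]
ft_force: [-0.9, -0.1, 4.1]
grip_width: 0.0616
grip_force: 29.9
time: 9.2
position: [0.5783, 0.0785, 0.1024]
tool_rot: [0.044, 0.999, -0.0, 0.0]
ft_force: [0.2, -0.2, 0.4]
grip_width: 0.074
grip_force: 0.0
row [ 0.2794 -1.0602 -0.5254 -0.0056] dist mm 365 toolY 85.0 t 9.2 pos [0.5783 0.0785 0.1024] tilt [ 0. -0. -1.]
```

```bash
python3 -m handwheel '[[0,0,-0.06,0],[0,0,-0.18,0],[0,0,-0.3,0],[0.01,-0.04,-0.42,0],[0.04,-0.14,-0.5,0],[0.07,-0.26,-0.525,0],[0.1,-0.38,-0.525,-0.002],[0.13,-0.5,-0.525,-0.004],[0.16,-0.62,-0.525,-0.0056],[0.19,-0.74,-0.525,-0.0056],[0.22,-0.86,-0.525,-0.0056],[0.26,-0.97,-0.525,-0.0056],[0.279,-1,-0.525,-0.0056],[0.279,-1,-0.525,-0.0056],[0.279,-1,-0.525,-0.0056]]' 100; python3 go.py .467 -.231 .099 87
```

```text
time: 10.45
position: [0.4683, -0.2128, 0.2598]
tool_rot: [0.027, 1.0, 0.001, -0.0]
ft_force: [0.6, -0.0, 0.5]
grip_width: 0.0871
grip_force: 0.0
row [ 1.000e-03 -6.160e-02  5.359e-01 -2.000e-04] dist mm 162 toolY 86.91 t 10.45 pos [ 0.4683 -0.2128  0.2598] tilt [-0.     0.001 -1.   ]
```

```bash
python3 -m handwheel '[[0,-0.03,0.03,0],[0.001,-0.062,0.12,0],[0.001,-0.062,0.24,0],[0.001,-0.062,0.34,0],[0.001,-0.062,0.42,0],[0.001,-0.062,0.48,0],[0.001,-0.062,0.515,0],[0.001,-0.062,0.53,0],[0.001,-0.062,0.536,0],[0.001,-0.062,0.536,0],[0.001,-0.062,0.536,0]]' && python3 -m handwheel '[[0,0,0,0],[0,0,0,0],[0,0,0,0],[0,0,0,0],[0,0,0,0],[0,0,0,0]]' 0 30; python3 go.py .6165 -.0107 .26 85
```

```text
time: 11.37
position: [0.4681, -0.2318, 0.1]
tool_rot: [0.026, 1.0, -0.001, 0.001]
ft_force: [-0.3, 0.1, 0.4]
grip_width: 0.0867
grip_force: 0.0
time: 11.87
position: [0.4673, -0.2314, 0.0994]
tool_rot: [0.026, 1.0, 0.0, 0.0]
ft_force: [-0.3, 1.2, 3.2]
grip_width: 0.0598
grip_force: 29.9
row [-0.4582  0.7607 -0.535   0.0056] dist mm 311 toolY 87.0 t 11.87 pos [ 0.4673 -0.2314  0.0994] tilt [ 0.  0. -1.]
```

```bash
python3 -m handwheel '[[0,0,-0.03,0],[0,0,-0.1,0],[0,0,-0.2,0],[0,0,-0.3,0],[0,0,-0.4,0],[0,0,-0.49,0],[-0.03,0.05,-0.53,0],[-0.09,0.14,-0.54,0],[-0.15,0.25,-0.54,0],[-0.21,0.36,-0.54,0],[-0.28,0.47,-0.54,0],[-0.34,0.57,-0.54,0],[-0.4,0.66,-0.54,0],[-0.44,0.73,-0.52,0],[-0.458,0.761,-0.45,0],[-0.458,0.761,-0.36,0],[-0.458,0.761,-0.27,0],[-0.458,0.761,-0.18,0],[-0.458,0.761,-0.1,0],[-0.458,0.761,-0.06,0]]'; python3 go.py .6165 -.0107 .0914
```

```text
time: 13.53
position: [0.6137, -0.0102, 0.1137]
tool_rot: [0.026, 1.0, 0.0, -0.003]
ft_force: [-0.8, 0.7, -3.2]
grip_width: 0.0596
grip_force: 29.9
row [-0.0101 -0.0013  0.0744  0.    ] dist mm 23 toolY 87.03 t 13.53 pos [ 0.6137 -0.0102  0.1137] tilt [-0.007  0.001 -1.   ]
```

```bash
python3 -m handwheel '[[0,0,0,0],[0,0,0.02,0],[0,0,0.04,0],[0,0,0.055,0],[0,0,0.065,0],[0,0,0.07,0],[0,0,0.07,0]]'; python3 go.py .6165 -.0107 .0914
```

```text
time: 14.12
position: [0.6164, -0.0107, 0.0963]
tool_rot: [0.026, 1.0, -0.0, 0.0]
ft_force: [-0.3, 0.5, -2.5]
grip_width: 0.06
grip_force: 29.9
row [-0.0003  0.      0.0163  0.    ] dist mm 5 toolY 87.01 t 14.12 pos [ 0.6164 -0.0107  0.0963] tilt [ 0. -0. -1.]
```

```bash
python3 -m handwheel '[[0,0,0.006,0],[0,0,0.012,0],[0,0,0.016,0],[0,0,0.018,0],[0,0,0.018,0],[0,0,0.018,0]]' && python3 -m handwheel '[[0,0,0,0],[0,0,0,0],[0,0,0,0],[0,0,0,0]]' 86; python3 go.py .4555 -.361 .26 86
```

```text
time: 14.62
position: [0.6165, -0.0107, 0.0914]
tool_rot: [0.026, 1.0, -0.0, 0.0]
ft_force: [-1.4, 1.1, 2.5]
grip_width: 0.0598
grip_force: 29.9
time: 14.95
position: [0.6166, -0.0108, 0.0907]
tool_rot: [0.026, 1.0, -0.0, 0.0]
ft_force: [0.3, -0.5, -0.2]
grip_width: 0.0731
grip_force: 0.0
row [ 0.4752 -1.1939 -0.5645  0.0028] dist mm 421 toolY 87.01 t 14.95 pos [ 0.6166 -0.0108  0.0907] tilt [ 0. -0. -1.]
```

```bash
python3 -m handwheel '[[0,0,-0.06,0],[0,0,-0.18,0],[0,0,-0.3,0],[0,-0.02,-0.42,0],[0.04,-0.1,-0.5,0],[0.09,-0.2,-0.56,0],[0.14,-0.31,-0.565,0],[0.19,-0.43,-0.565,0],[0.24,-0.55,-0.565,0],[0.29,-0.67,-0.565,0],[0.34,-0.79,-0.565,0],[0.39,-0.91,-0.565,0],[0.43,-1,-0.565,0],[0.475,-1,-0.565,0],[0.475,-1,-0.565,0]]' 80; python3 go.py .4555 -.361 .1215
```

```text
time: 16.2
position: [0.456, -0.3041, 0.2599]
tool_rot: [0.028, 1.0, 0.001, -0.001]
ft_force: [-0.7, 0.3, -0.3]
grip_width: 0.0696
grip_force: 0.0
row [-0.01   -0.1899  0.461   0.    ] dist mm 150 toolY 86.78 t 16.2 pos [ 0.456  -0.3041  0.2599] tilt [-0.002  0.001 -1.   ]
```

```bash
python3 -m handwheel '[[0,-0.06,0,0],[-0.005,-0.13,0.02,0],[-0.005,-0.18,0.08,0],[-0.005,-0.19,0.17,0],[-0.005,-0.19,0.26,0],[-0.005,-0.19,0.34,0],[-0.005,-0.19,0.4,0],[-0.005,-0.19,0.435,0],[-0.005,-0.19,0.455,0],[-0.005,-0.19,0.461,0],[-0.005,-0.19,0.461,0],[-0.005,-0.19,0.461,0]]'
python3 - <<'E'
from fit import *
s=vision.camera('side'); f=s['frame'][:,:,::-1][150:380,220:480]; cv2.imwrite('pics/p2.png',cv2.resize(f,None,fx=2.5,fy=2.5,interpolation=cv2.INTER_CUBIC))
E
```

```text
time: 17.2
position: [0.4578, -0.3605, 0.123]
tool_rot: [0.026, 1.0, -0.001, 0.001]
ft_force: [-0.2, 0.7, 0.6]
grip_width: 0.0693
grip_force: 0.0
```

View pics/p2.png

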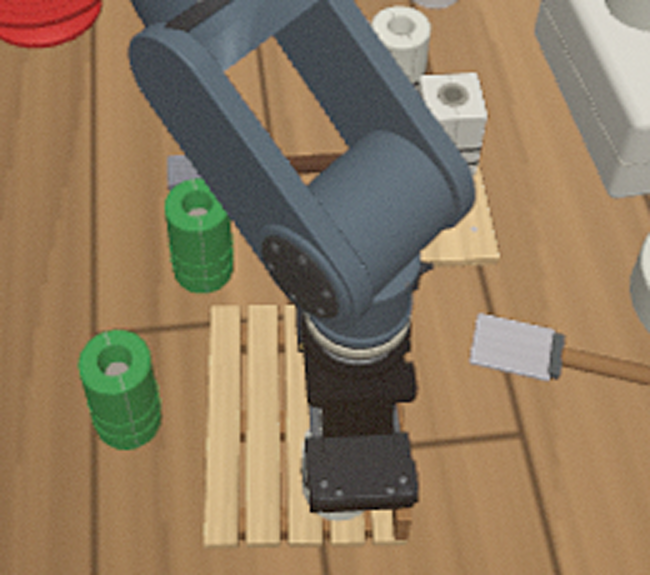

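The round mould (50, 400) and square mould (100, 450) stand upright on the board, and the gripper is around the necked mould. No contact force shows, so I'll grip.

```bash
python3 -m handwheel '[[0,0,0,0],[0,0,0,0],[0,0,0,0],[0,0,0,0],[0,0,0,0],[0,0,0,0],[0,0,0,0],[0,0,0,0]]' 0 30; python3 go.py .568 -.0954 .26 
```

```text
time: 17.92
position: [0.4572, -0.3605, 0.1222]
tool_rot: [0.026, 1.0, -0.001, 0.0]
ft_force: [-0.8, -2.1, 1.7]
grip_width: 0.0393
grip_force: 29.9
row [-0.3231  0.901  -0.4601  0.    ] dist mm 319 toolY 87.02 t 17.92 pos [ 0.4572 -0.3605  0.1222] tilt [ 0.001 -0.001 -1.   ]
```

```bash
python3 -m handwheel '[[0,0,-0.03,0],[0,0,-0.1,0],[0,0,-0.2,0],[0,0,-0.3,0],[0,0,-0.39,0],[-0.01,0.04,-0.45,0],[-0.04,0.12,-0.46,0],[-0.08,0.23,-0.46,0],[-0.12,0.34,-0.46,0],[-0.16,0.45,-0.46,0],[-0.2,0.56,-0.46,0],[-0.24,0.67,-0.46,0],[-0.28,0.77,-0.46,0],[-0.31,0.85,-0.45,0],[-0.323,0.9,-0.4,0],[-0.323,0.901,-0.32,0],[-0.323,0.901,-0.23,0],[-0.323,0.901,-0.14,0],[-0.323,0.901,-0.07,0],[-0.323,0.901,-0.03,0]]'; python3 -m handwheel '[[0,0,0,0],[0,0,0,0]]'; python3 go.py .568 -.0954 .1142 
```

```text
time: 19.58
position: [0.5652, -0.0936, 0.128]
tool_rot: [0.026, 1.0, 0.001, -0.003]
ft_force: [-1.3, -0.2, -3.2]
grip_width: 0.0395
grip_force: 29.9
time: 19.75
position: [0.5669, -0.0944, 0.1303]
tool_rot: [0.026, 1.0, 0.001, -0.001]
ft_force: [0.1, -0.2, -2.8]
grip_width: 0.0396
grip_force: 29.9
row [-0.004  -0.003   0.0536  0.    ] dist mm 16 toolY 87.02 t 19.75 pos [ 0.5669 -0.0944  0.1303] tilt [-0.003  0.001 -1.   ]
```

```bash
python3 -m handwheel '[[0,0,0.012,0],[0,0,0.025,0],[0,0,0.036,0],[0,0,0.044,0],[0,0,0.05,0],[0,0,0.054,0],[0,0,0.056,0],[0,0,0.056,0],[0,0,0.056,0]]'; python3 go.py .568 -.0954 .1142 
```

```text
time: 20.5
position: [0.5679, -0.095, 0.1142]
tool_rot: [0.026, 1.0, -0.0, 0.0]
ft_force: [-0.7, 0.6, -3.0]
grip_width: 0.0394
grip_force: 29.9
row [-0.0003 -0.0013  0.0001  0.    ] dist mm 0 toolY 87.02 t 20.5 pos [ 0.5679 -0.095   0.1142] tilt [ 0. -0. -1.]
```

```bash
python3 -m handwheel '[[0,0,0.002,0],[0,0,0.004,0],[0,0,0.005,0],[0,0,0.005,0]]'
```

```text
time: 20.83
position: [0.5684, -0.0952, 0.1141]
tool_rot: [0.026, 1.0, -0.0, 0.001]
ft_force: [-1.2, 1.0, 6.9]
grip_width: 0.0391
grip_force: 29.8
```

```bash
python3 -m handwheel '[[0,0,0,0],[0,0,0,0],[0,0,0,0],[0,0,0,0]]' 69 && python3 -m handwheel '[[0,0,-0.03,0],[0,0,-0.1,0],[0,0,-0.2,0],[0,0,-0.3,0],[0,0,-0.4,0],[0,0,-0.48,0],[0,0,-0.48,0],[0,0,-0.48,0]]'; python3 go.py .41 -.27 .28 87
python3 - <<'E'
from fit import *
s=vision.camera('scene'); f=s['frame'][:,:,::-1][60:360,150:470]; cv2.imwrite('pics/p3.png',cv2.resize(f,None,fx=2,fy=2,interpolation=cv2.INTER_CUBIC))
E
```

```text
time: 21.17
position: [0.5679, -0.095, 0.1126]
tool_rot: [0.026, 1.0, 0.0, 0.0]
ft_force: [-0.3, -0.8, 0.8]
grip_width: 0.0567
grip_force: 0.0
time: 21.83
position: [0.5687, -0.0952, 0.2588]
tool_rot: [0.026, 1.0, -0.001, 0.002]
ft_force: [-0.5, 0.9, -0.0]
grip_width: 0.06
grip_force: 0.0
row [ 4.977e-01 -6.094e-01 -7.200e-02  1.000e-04] dist mm 237 toolY 87.02 t 21.83 pos [ 0.5687 -0.0952  0.2588] tilt [ 0.004 -0.002 -1.   ]
```

View pics/p3.png

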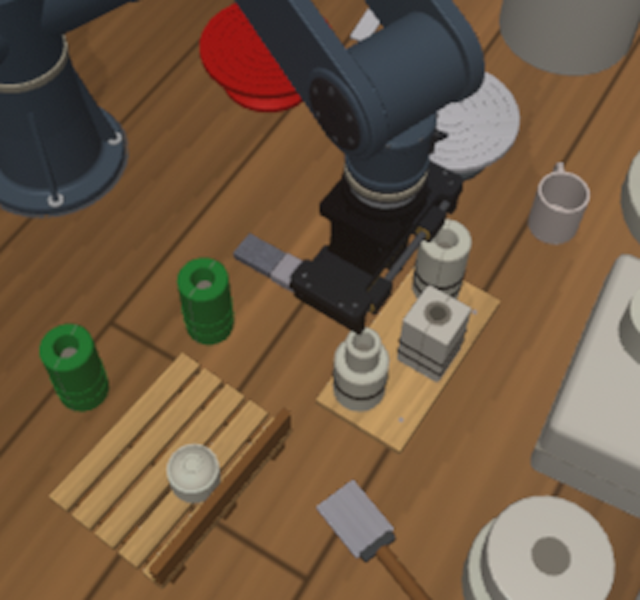

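All three tall moulds stand upright on the board: necked (370, 360), square (330, 435), round (255, 443). The dome stands alone on the rack at (470, 192). Next I'll refine the dome and wheel centres.

```bash
python3 - <<'E'
from fit import *
D={c:vision.camera(c) for c in('scene','side')}; no=np.zeros((400,640),bool)
for k,x0,z in (('wheel',[.47,.31],.07),('dome',[.466,-.297],.03)):
    O=[]
    for c in D:
        if k=='wheel':
            im=cv2.imread(f'pics/{c}0.png'); hsv=cv2.cvtColor(im,cv2.COLOR_BGR2HSV)
            m=((hsv[...,1]<60)&(hsv[...,2]>110)).astype(np.uint8)
            n,l=cv2.connectedComponents(cv2.morphologyEx(m,cv2.MORPH_CLOSE,np.ones((5,5))))
            p={'scene':(118,373),'side':(126,329)}[c]; m=l==l[p]
        else:
            r=vision.outline_of(c,'dome_centre'); 
            if not r: continue
            m=r[0]['mask']
        O.append((D[c],m.astype(np.float32),no)); R=fit(O[-1:],k,x0,z); print(k,c,R[0].round(4),round(float(R[1])),int(m.sum()))
    if len(O)>1: print(k,'both',fit(O,k,x0,z)[0].round(4))
E
python3 go.py .466 -.297 .2 87
```

```text
wheel scene [0.4679 0.3135] 52 3100
wheel side [0.4676 0.307 ] 131 2440
wheel both [0.4681 0.313 ]
dome scene [ 0.4689 -0.2964] 68 589
dome side [ 0.4683 -0.2962] 53 638
dome both [ 0.4682 -0.2964]
row [ 0.3001 -0.6913  0.1839  0.    ] dist mm 233 toolY 87.02 t 22.08 pos [ 0.5669 -0.0946  0.2551] tilt [-0.003  0.001 -1.   ]
```

```bash
python3 -m handwheel '[[0.03,-0.07,0,0],[0.08,-0.19,0,0],[0.13,-0.31,0,0],[0.18,-0.43,0,0],[0.23,-0.54,0.02,0],[0.27,-0.63,0.08,0],[0.294,-0.69,0.16,0],[0.294,-0.69,0.26,0],[0.294,-0.69,0.36,0],[0.294,-0.69,0.46,0],[0.294,-0.69,0.52,0],[0.294,-0.69,0.55,0],[0.294,-0.69,0.55,0],[0.294,-0.69,0.55,0]]' 100; python3 go.py .468 -.2965 .043 87
```

```text
time: 23.25
position: [0.469, -0.297, 0.0913]
tool_rot: [0.026, 1.0, 0.0, -0.0]
ft_force: [-0.5, 0.7, 0.1]
grip_width: 0.0871
grip_force: 0.0
row [3.20e-03 1.50e-03 1.61e-01 1.00e-04] dist mm 48 toolY 87.02 t 23.25 pos [ 0.469  -0.297   0.0913] tilt [-0.001  0.001 -1.   ]
```

```bash
python3 -m handwheel '[[0.003,0,0.04,0],[0.003,0,0.08,0],[0.003,0,0.115,0],[0.003,0,0.14,0],[0.003,0,0.155,0],[0.003,0,0.161,0],[0.003,0,0.161,0]]' && python3 -m handwheel '[[0,0,0,0],[0,0,0,0],[0,0,0,0],[0,0,0,0],[0,0,0,0],[0,0,0,0]]' 0 20; python3 go.py .468 .25 .2
```

```text
time: 23.83
position: [0.4681, -0.2971, 0.0433]
tool_rot: [0.026, 1.0, 0.0, -0.0]
ft_force: [-0.4, -0.2, 0.3]
grip_width: 0.087
grip_force: 0.0
time: 24.33
position: [0.4682, -0.2971, 0.0436]
tool_rot: [0.026, 1.0, -0.0, 0.0]
ft_force: [0.4, -0.6, 1.3]
grip_width: 0.0576
grip_force: 20.0
row [ 0.0953  1.8211 -0.5219  0.    ] dist mm 569 toolY 87.02 t 24.33 pos [ 0.4682 -0.2971  0.0436] tilt [ 0. -0. -1.]
```

```bash
python3 -m handwheel '[[0,0,-0.03,0],[0,0,-0.1,0],[0,0,-0.2,0],[0,0.01,-0.3,0],[0,0.05,-0.4,0],[0.01,0.13,-0.48,0],[0.02,0.23,-0.52,0],[0.03,0.34,-0.52,0],[0.03,0.46,-0.52,0],[0.04,0.58,-0.52,0],[0.05,0.7,-0.52,0],[0.05,0.82,-0.52,0],[0.05,0.93,-0.52,0],[0.05,1,-0.52,0]]' && python3 -m handwheel '[[0,0.12,0,0],[0.01,0.24,0,0],[0.01,0.36,0,0],[0.02,0.48,0,0],[0.03,0.58,0,0],[0.04,0.65,0,0],[0.05,0.69,0,0],[0.05,0.7,0,0],[0.05,0.7,0,0],[0.05,0.7,0,0]]'
cat > m3.py <<'E'
from fit import *
import sys
d=wristcam(); cv2.imwrite(sys.argv[1],d['frame'][:,:,::-1])
print(d['cam_to_world'][:3,3], proj(d,ring(.1,.07)+[.468,.312,0])[::10].round())
hsv=cv2.cvtColor(d['frame'],cv2.COLOR_RGB2HSV)
for r in vision.outline_of('wrist','wheel_top'): print(r['point'],r['conf'],r['mask'].sum())
E
python3 m3.py pics/w2.png; python3 go.py .468 .312 .2
```

```text
time: 25.5
position: [0.4675, 0.0064, 0.1998]
tool_rot: [0.025, 1.0, 0.0, -0.0]
ft_force: [-0.5, -0.6, -2.1]
grip_width: 0.0576
grip_force: 20.0
time: 26.33
position: [0.4646, 0.2129, 0.1994]
tool_rot: [0.026, 1.0, -0.0, -0.0]
ft_force: [-0.2, -0.2, -1.4]
grip_width: 0.0576
grip_force: 20.0
[0.38800024 0.2158624  0.35354538] [[433. 292.]
 [554. 184.]
 [444.  67.]
 [323. 196.]]
[163.5, 447.0] 0.58 34160
row [ 0.0074  0.3317 -0.0022  0.    ] dist mm 100 toolY 86.92 t 26.43 pos [0.4649 0.2125 0.1994] tilt [-0. -0. -1.]
```

View pics/w2.png

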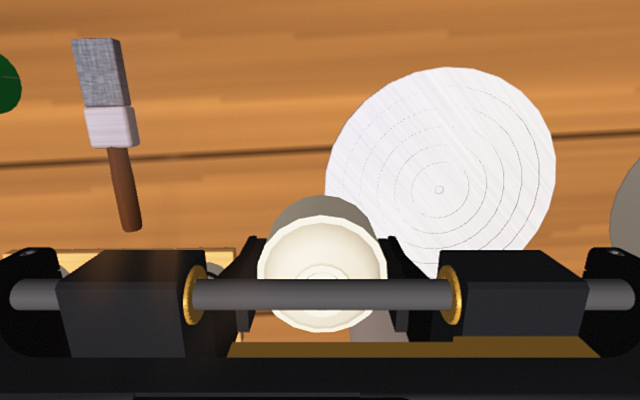

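The wheel's centre mark shows at (189, 439), and the dome is held at about (275, 322).

```bash
python3 - <<'E'
from fit import *
d=wristcam(); print(ray(d,(189.5,439.3),.07))
r=vision.outline_of('wrist','dome_centre'); o=robot.get_obs()
m=cv2.imread('pics/scene0.png')
E
python3 go.py .468 .312 .0836
```

```text
[0.46784404 0.31291669 0.07      ]
row [0.0075 0.3313 0.3858 0.    ] dist mm 153 toolY 86.91 t 26.53 pos [0.4649 0.2126 0.1994] tilt [-0. -0. -1.]
```

```bash
python3 -m handwheel '[[0.002,0.08,0,0],[0.005,0.17,0,0],[0.007,0.26,0.02,0],[0.007,0.315,0.07,0],[0.007,0.334,0.14,0],[0.007,0.334,0.21,0],[0.007,0.334,0.27,0],[0.007,0.334,0.31,0],[0.007,0.334,0.335,0],[0.007,0.334,0.35,0],[0.007,0.334,0.355,0],[0.007,0.334,0.355,0]]'; python3 go.py .4682 .313 .0836
```

```text
time: 27.53
position: [0.4682, 0.3138, 0.093]
tool_rot: [0.026, 1.0, 0.0, 0.0]
ft_force: [-0.2, 0.3, -1.5]
grip_width: 0.0577
grip_force: 20.0
row [ 0.     -0.0026  0.0314  0.    ] dist mm 9 toolY 86.98 t 27.53 pos [0.4682 0.3138 0.093 ] tilt [ 0.  0. -1.]
```

```bash
python3 -m handwheel '[[0,0,0.01,0],[0,0,0.018,0],[0,0,0.025,0],[0,0,0.03,0],[0,0,0.033,0],[0,0,0.033,0],[0,0,0.033,0]]'
```

```text
time: 28.12
position: [0.4678, 0.314, 0.0835]
tool_rot: [0.026, 1.0, 0.0, 0.0]
ft_force: [-1.5, -0.4, 3.5]
grip_width: 0.0577
grip_force: 20.0
```

Contact. Release, then rise straight up.

```bash
python3 -m handwheel '[[0,0,0,0],[0,0,0,0],[0,0,0,0],[0,0,0,0],[0,0,0,0]]' 100 && python3 -m handwheel '[[0,0,-0.03,0],[0,0,-0.1,0],[0,0,-0.2,0],[0,0,-0.3,0],[0,0,-0.4,0],[0,0,-0.5,0],[0,0,-0.58,0],[0,0,-0.59,0],[0,0,-0.59,0]]'
python3 - <<'E'
from fit import *
D={c:vision.camera(c) for c in('scene','side')}
for c,d in D.items():
    r=vision.outline_of(c,'dome_centre')
    if r: print(c,r[0]['conf'],r[0]['point'],fit([(d,r[0]['mask'].astype(np.float32),np.zeros((400,640),bool))],'dome',[.468,.314],.07)[0])
f=D['side']['frame'][:,:,::-1][80:260,230:470]; cv2.imwrite('pics/p4.png',cv2.resize(f,None,fx=2.5,fy=2.5,interpolation=cv2.INTER_CUBIC))
E
python3 go.py .568 -.095 .26 87
```

```text
time: 28.53
position: [0.4678, 0.314, 0.0828]
tool_rot: [0.026, 1.0, -0.0, -0.0]
ft_force: [0.4, 1.0, 0.9]
grip_width: 0.082
grip_force: 0.0
time: 29.28
position: [0.4687, 0.3145, 0.2624]
tool_rot: [0.026, 1.0, 0.001, 0.002]
ft_force: [-0.9, 0.7, -0.6]
grip_width: 0.0869
grip_force: 0.0
scene 0.92 [110.2, 375.6] [0.46632333 0.31675772]
side 0.88 [119.0, 328.4] [0.46818185 0.31812519]
row [-0.4082 -1.3422 -0.0049  0.    ] dist mm 421 toolY 87.01 t 29.48 pos [0.4667 0.3135 0.2583] tilt [-0.003 -0.001 -1.   ]
```

View pics/p4.png

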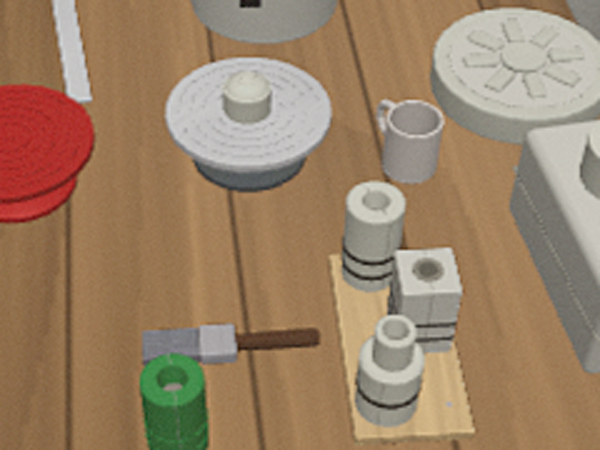

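The dome stands upright near the middle of the wheel, dome (100, 247) against a wheel centre of about (111, 248) in the crop. I'll check the offset more exactly from the wrist.

```bash
python3 -m handwheel '[[0,-0.05,0,0],[0,-0.12,0,0],[0,-0.18,0,0],[0,-0.21,0,0],[0,-0.22,0,0],[0,-0.22,0,0],[0,-0.22,0,0],[0,-0.22,0,0]]'
python3 - <<'E'
from fit import *
d=wristcam(); print(robot.get_obs()['position'])
no=np.zeros((400,640),bool)
r=vision.outline_of('wrist','dome_centre'); print(r[0]['conf'],r[0]['point'],'dome',fit([(d,r[0]['mask'].astype(np.float32),no)],'dome',[.468,.314],.07))
im=d['frame'].copy()
for X,c in (((.468,.313),(255,0,0)),):
    for P in (ring(.1,.07),): cv2.polylines(im,[proj(d,P+[X[0],X[1],0]).round().astype(int)],True,c,1)
b=fit([(d,r[0]['mask'].astype(np.float32),no)],'dome',[.468,.314],.07)[0]
cv2.polylines(im,[proj(d,ring(.029,.07)+[b[0],b[1],0]).round().astype(int)],True,(255,0,0),1)
cv2.polylines(im,[proj(d,ring(.052,.07)+[.468,.313,0]).round().astype(int)],True,(0,160,0),1)
f=im[0:280,180:580,::-1]; cv2.imwrite('pics/w3.png',cv2.resize(f,None,fx=2,fy=2))
E
```

```text
time: 30.15
position: [0.4645, 0.2486, 0.2599]
tool_rot: [0.026, 1.0, 0.0, 0.0]
ft_force: [0.6, -0.1, -0.0]
grip_width: 0.0873
grip_force: 0.0
[0.46445682 0.24872367 0.2599163 ]
0.9 [181.4, 390.5] dome (array([0.46649436, 0.31207985]), np.float64(106.0625))
```

View pics/w3.png

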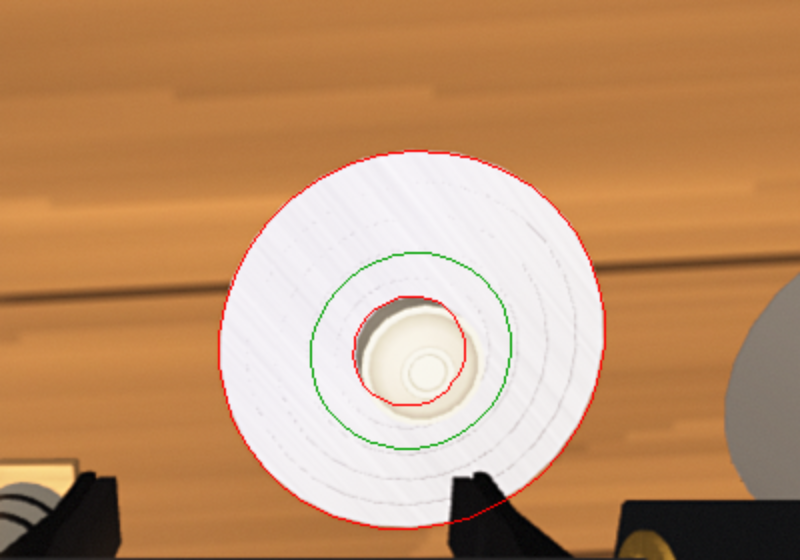

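The overlaid rim of the wheel, centred at (0.468, 0.313), fits exactly, and the dome's base is within about 2 mm of its centre. Now to return the tall moulds, the necked one first.

```bash
python3 go.py .5681 -.0952 .26 87;  python3 -m handwheel '[[-0.03,-0.07,0,0],[-0.06,-0.19,0,0],[-0.1,-0.32,0,0],[-0.14,-0.45,0,0],[-0.18,-0.57,0,0],[-0.22,-0.7,0,0],[-0.27,-0.82,0,0],[-0.32,-0.94,0,0],[-0.36,-1,0,0],[-0.4,-1,0,0],[-0.4,-1,0,0],[-0.4,-1,0,0]]' 69;  python3 go.py .5681 -.0952 .1133 87
```

```text
row [-4.0390e-01 -1.1272e+00 -6.0000e-04  2.0000e-04] dist mm 359 toolY 87.06 t 30.25 pos [0.4644 0.2487 0.2599] tilt [ 0.  0. -1.]
time: 31.25
position: [0.5686, -0.0575, 0.2596]
tool_rot: [0.026, 1.0, 0.0, -0.0]
ft_force: [-0.3, -0.4, -0.5]
grip_width: 0.0598
grip_force: 0.0
row [-5.300e-03 -1.260e-01  4.875e-01  1.000e-04] dist mm 151 toolY 87.03 t 31.25 pos [ 0.5686 -0.0575  0.2596] tilt [-0.001  0.001 -1.   ]
```

```bash
python3 -m handwheel '[[0,-0.05,0,0],[-0.004,-0.11,0.03,0],[-0.005,-0.126,0.1,0],[-0.005,-0.126,0.2,0],[-0.005,-0.126,0.3,0],[-0.005,-0.126,0.38,0],[-0.005,-0.126,0.44,0],[-0.005,-0.126,0.47,0],[-0.005,-0.126,0.482,0],[-0.005,-0.126,0.4875,0],[-0.005,-0.126,0.4875,0]]' && python3 -m handwheel '[[0,0,0,0],[0,0,0,0],[0,0,0,0],[0,0,0,0],[0,0,0,0],[0,0,0,0],[0,0,0,0]]' 0 30; python3 go.py .4572 -.3605 .26
```

```text
time: 32.17
position: [0.5686, -0.0952, 0.1145]
tool_rot: [0.026, 1.0, -0.0, 0.001]
ft_force: [-0.1, 0.4, -0.8]
grip_width: 0.06
grip_force: 0.0
time: 32.75
position: [0.5686, -0.096, 0.1143]
tool_rot: [0.026, 1.0, -0.0, 0.001]
ft_force: [-0.0, -1.9, 4.5]
grip_width: 0.0391
grip_force: 30.0
row [ 0.3242 -0.9001 -0.4853  0.    ] dist mm 322 toolY 87.02 t 32.75 pos [ 0.5686 -0.096   0.1143] tilt [ 0.001 -0.001 -1.   ]
```

```bash
python3 -m handwheel '[[0,0,-0.03,0],[0,0,-0.1,0],[0,0,-0.2,0],[0,0,-0.3,0],[0,0,-0.4,0],[0.01,-0.04,-0.47,0],[0.04,-0.12,-0.485,0],[0.08,-0.23,-0.485,0],[0.12,-0.34,-0.485,0],[0.16,-0.45,-0.485,0],[0.2,-0.56,-0.485,0],[0.24,-0.67,-0.485,0],[0.28,-0.77,-0.485,0],[0.31,-0.85,-0.47,0],[0.324,-0.9,-0.42,0],[0.324,-0.9,-0.34,0],[0.324,-0.9,-0.25,0],[0.324,-0.9,-0.17,0],[0.324,-0.9,-0.1,0],[0.324,-0.9,-0.06,0]]'; python3 -m handwheel '[[0,0,0,0],[0,0,0,0],[0,0,0,0]]'; python3 go.py .4572 -.3605 .1223
```

```text
time: 34.42
position: [0.4553, -0.3582, 0.1286]
tool_rot: [0.026, 1.0, 0.003, -0.002]
ft_force: [-0.3, 0.4, -2.5]
grip_width: 0.0392
grip_force: 30.0
time: 34.67
position: [0.4574, -0.3604, 0.1324]
tool_rot: [0.026, 1.0, -0.0, 0.0]
ft_force: [0.6, -0.5, -2.1]
grip_width: 0.0394
grip_force: 30.0
row [ 0.0006 -0.0003  0.0337  0.    ] dist mm 10 toolY 87.02 t 34.67 pos [ 0.4574 -0.3604  0.1324] tilt [ 0.001 -0.001 -1.   ]
```

```bash
python3 -m handwheel '[[0,0,0.009,0],[0,0,0.017,0],[0,0,0.024,0],[0,0,0.029,0],[0,0,0.032,0],[0,0,0.034,0],[0,0,0.035,0],[0,0,0.035,0]]'
```

```text
time: 35.33
position: [0.4571, -0.3603, 0.1223]
tool_rot: [0.026, 1.0, -0.0, 0.0]
ft_force: [-1.0, 0.6, 4.8]
grip_width: 0.0392
grip_force: 30.0
```

```bash
python3 -m handwheel '[[0,0,0,0],[0,0,0,0],[0,0,0,0],[0,0,0,0],[0,0,0,0]]' 75 && python3 -m handwheel '[[0,0,-0.03,0],[0,0,-0.1,0],[0,0,-0.2,0],[0,0,-0.3,0],[-0.02,0.04,-0.4,0],[-0.06,0.13,-0.46,0],[-0.11,0.24,-0.46,0],[-0.16,0.35,-0.46,0],[-0.21,0.46,-0.46,0],[-0.26,0.57,-0.46,0],[-0.31,0.68,-0.46,0],[-0.36,0.79,-0.46,0],[-0.41,0.89,-0.46,0],[-0.45,0.97,-0.46,0],[-0.47,1,-0.46,0],[-0.47,1,-0.46,0],[-0.47,1,-0.46,0]]' 86;  python3 go.py .6165 -.0107 .0914 87
```

```text
time: 35.75
position: [0.457, -0.3602, 0.121]
tool_rot: [0.026, 1.0, 0.0, -0.0]
ft_force: [0.1, 0.9, 0.1]
grip_width: 0.0622
grip_force: 0.0
time: 37.17
position: [0.6132, -0.0682, 0.2594]
tool_rot: [0.025, 1.0, -0.001, -0.0]
ft_force: [-0.1, -0.5, 0.1]
grip_width: 0.0751
grip_force: 0.0
row [-1.500e-03  1.925e-01  5.597e-01  2.000e-04] dist mm 178 toolY 87.08 t 37.17 pos [ 0.6132 -0.0682  0.2594] tilt [-0.    -0.001 -1.   ]
```

```bash
python3 -m handwheel '[[0,0.06,0,0],[0,0.13,0.02,0],[0,0.18,0.08,0],[0,0.193,0.17,0],[0,0.193,0.27,0],[0,0.193,0.37,0],[0,0.193,0.45,0],[0,0.193,0.51,0],[0,0.193,0.545,0],[0,0.193,0.555,0],[0,0.193,0.559,0],[0,0.193,0.559,0]]' && python3 -m handwheel '[[0,0,0,0],[0,0,0,0],[0,0,0,0],[0,0,0,0],[0,0,0,0],[0,0,0,0]]' 0 30; python3 go.py .4673 -.2314 .26
```

```text
time: 38.17
position: [0.617, -0.011, 0.0924]
tool_rot: [0.027, 1.0, -0.0, 0.001]
ft_force: [-0.6, 0.3, 0.2]
grip_width: 0.075
grip_force: 0.0
time: 38.67
position: [0.617, -0.0102, 0.0925]
tool_rot: [0.026, 1.0, -0.0, 0.001]
ft_force: [-0.7, -0.3, 6.3]
grip_width: 0.0601
grip_force: 30.0
row [ 0.4592 -0.7624 -0.5587  0.    ] dist mm 315 toolY 87.03 t 38.67 pos [ 0.617  -0.0102  0.0925] tilt [ 0.002 -0.    -1.   ]
```

```bash
python3 -m handwheel '[[0,0,-0.03,0],[0,0,-0.1,0],[0,0,-0.2,0],[0,0,-0.3,0],[0,0,-0.4,0],[0,0,-0.5,0],[0.03,-0.05,-0.55,0],[0.08,-0.14,-0.56,0],[0.15,-0.25,-0.56,0],[0.21,-0.36,-0.56,0],[0.28,-0.47,-0.56,0],[0.34,-0.57,-0.56,0],[0.4,-0.66,-0.56,0],[0.44,-0.73,-0.54,0],[0.459,-0.762,-0.48,0],[0.459,-0.762,-0.39,0],[0.459,-0.762,-0.3,0],[0.459,-0.762,-0.21,0],[0.459,-0.762,-0.13,0],[0.459,-0.762,-0.08,0]]'; python3 -m handwheel '[[0,0,0.01,0],[0,0,0.015,0],[0,0,0.015,0],[0,0,0.015,0]]'; python3 go.py .4673 -.2314 .1005
```

```text
time: 40.33
position: [0.4653, -0.2299, 0.1129]
tool_rot: [0.026, 1.0, 0.002, -0.002]
ft_force: [-0.5, 0.5, -2.1]
grip_width: 0.0599
grip_force: 29.9
time: 40.67
position: [0.4677, -0.2316, 0.112]
tool_rot: [0.026, 1.0, -0.001, 0.001]
ft_force: [-0.1, -0.4, -2.4]
grip_width: 0.06
grip_force: 29.9
row [0.0015 0.0007 0.0384 0.    ] dist mm 12 toolY 87.03 t 40.67 pos [ 0.4677 -0.2316  0.112 ] tilt [ 0.002 -0.001 -1.   ]
```

```bash
python3 -m handwheel '[[0,0,0.01,0],[0,0,0.019,0],[0,0,0.027,0],[0,0,0.032,0],[0,0,0.036,0],[0,0,0.038,0],[0,0,0.04,0],[0,0,0.04,0]]'
```

```text
time: 41.33
position: [0.467, -0.2312, 0.1005]
tool_rot: [0.026, 1.0, -0.0, 0.0]
ft_force: [-1.9, 1.1, 8.0]
grip_width: 0.0598
grip_force: 30.0
```

```bash
python3 -m handwheel '[[0,0,0,0],[0,0,0,0],[0,0,0,0],[0,0,0,0],[0,0,0,0]]' 90 && python3 -m handwheel '[[0,0,-0.03,0],[0,0,-0.1,0],[0,0,-0.2,0],[0,0,-0.3,0],[0,0,-0.4,0],[-0.02,0.06,-0.5,0],[-0.05,0.15,-0.53,0],[-0.09,0.26,-0.53,0],[-0.13,0.38,-0.53,0],[-0.17,0.5,-0.53,0],[-0.21,0.62,-0.53,0],[-0.25,0.74,-0.53,0],[-0.28,0.85,-0.53,0],[-0.31,0.94,-0.53,0],[-0.32,0.99,-0.53,0],[-0.32,1,-0.53,0],[-0.32,1,-0.53,0]]' 90;  python3 go.py .5783 .0785 .1035 87
```

```text
time: 41.75
position: [0.4671, -0.2312, 0.0989]
tool_rot: [0.026, 1.0, 0.0, -0.0]
ft_force: [-0.4, 0.4, -0.7]
grip_width: 0.0773
grip_force: 0.0
time: 43.17
position: [0.5781, 0.0643, 0.2582]
tool_rot: [0.025, 1.0, -0.0, -0.0]
ft_force: [0.4, -0.6, 0.8]
grip_width: 0.0781
grip_force: 0.0
row [1.600e-03 4.760e-02 5.156e-01 4.000e-04] dist mm 155 toolY 87.15 t 43.17 pos [0.5781 0.0643 0.2582] tilt [-0. -0. -1.]
```

```bash
python3 -m handwheel '[[0,0.03,0.02,0],[0.001,0.048,0.08,0],[0.001,0.048,0.17,0],[0.001,0.048,0.27,0],[0.001,0.048,0.36,0],[0.001,0.048,0.43,0],[0.001,0.048,0.475,0],[0.001,0.048,0.5,0],[0.001,0.048,0.513,0],[0.001,0.048,0.516,0],[0.001,0.048,0.516,0]]' && python3 -m handwheel '[[0,0,0,0],[0,0,0,0],[0,0,0,0],[0,0,0,0],[0,0,0,0],[0,0,0,0]]' 0 30; python3 go.py .402 -.2915 .26
```

```text
time: 44.08
position: [0.5794, 0.0774, 0.1037]
tool_rot: [0.026, 1.0, -0.0, 0.001]
ft_force: [-0.5, 0.2, 0.7]
grip_width: 0.0785
grip_force: 0.0
time: 44.58
position: [0.5795, 0.0783, 0.1041]
tool_rot: [0.026, 1.0, 0.0, 0.001]
ft_force: [-0.2, 3.7, 4.5]
grip_width: 0.0617
grip_force: 30.5
row [ 0.5258 -1.2614 -0.5216  0.    ] dist mm 439 toolY 87.01 t 44.58 pos [0.5795 0.0783 0.1041] tilt [ 0.002  0.001 -1.   ]
```

```bash
python3 -m handwheel '[[0,0,-0.03,0],[0,0,-0.1,0],[0,0,-0.2,0],[0,0,-0.3,0],[0,0,-0.4,0],[0.02,-0.05,-0.49,0],[0.05,-0.13,-0.53,0],[0.1,-0.24,-0.54,0],[0.15,-0.35,-0.54,0],[0.2,-0.46,-0.54,0],[0.25,-0.57,-0.54,0],[0.3,-0.68,-0.54,0],[0.35,-0.79,-0.54,0],[0.4,-0.89,-0.54,0],[0.44,-0.96,-0.54,0],[0.46,-1,-0.54,0],[0.46,-1,-0.54,0],[0.46,-1,-0.54,0]]'; python3 go.py .403 -.2915 .1121
```

```text
time: 46.08
position: [0.4245, -0.2147, 0.2648]
tool_rot: [0.027, 1.0, 0.001, -0.001]
ft_force: [0.1, 0.2, -3.2]
grip_width: 0.0615
grip_force: 30.4
row [ 0.0567 -0.2601  0.5086  0.    ] dist mm 172 toolY 86.89 t 46.08 pos [ 0.4245 -0.2147  0.2648] tilt [-0.002  0.001 -1.   ]
```

```bash
python3 -m handwheel '[[0.015,-0.07,0,0],[0.04,-0.16,0,0],[0.056,-0.23,0,0],[0.059,-0.26,0.03,0],[0.059,-0.26,0.1,0],[0.059,-0.26,0.18,0],[0.059,-0.26,0.26,0],[0.059,-0.26,0.34,0],[0.059,-0.26,0.4,0],[0.059,-0.26,0.44,0],[0.059,-0.26,0.46,0],[0.059,-0.26,0.47,0],[0.059,-0.26,0.47,0],[0.059,-0.26,0.47,0]]'; python3 go.py .403 -.2915 .1121
```

```text
time: 47.25
position: [0.4043, -0.2915, 0.1246]
tool_rot: [0.026, 1.0, -0.0, 0.0]
ft_force: [-0.2, -0.6, -2.9]
grip_width: 0.0615
grip_force: 30.4
row [ 0.0045 -0.0001  0.0418  0.    ] dist mm 13 toolY 87.05 t 47.25 pos [ 0.4043 -0.2915  0.1246] tilt [ 0.001 -0.001 -1.   ]
```

```bash
python3 -m handwheel '[[0.003,0,0.012,0],[0.004,0,0.022,0],[0.004,0,0.03,0],[0.004,0,0.036,0],[0.004,0,0.039,0],[0.004,0,0.041,0],[0.004,0,0.043,0],[0.004,0,0.043,0]]'
```

```text
time: 47.92
position: [0.4026, -0.2915, 0.112]
tool_rot: [0.026, 1.0, -0.0, 0.0]
ft_force: [-1.3, 0.6, 2.8]
grip_width: 0.0614
grip_force: 30.5
```

```bash
python3 -m handwheel '[[0,0,0,0],[0,0,0,0],[0,0,0,0],[0,0,0,0],[0,0,0,0]]' 95 && python3 -m handwheel '[[0,0,-0.03,0],[0,0,-0.1,0],[0,0,-0.2,0],[0,0,-0.3,0],[0,0,-0.4,0],[0,0.05,-0.5,0],[0,0.14,-0.6,0],[0,0.25,-0.65,0],[0,0.36,-0.65,0],[0,0.48,-0.65,0],[0,0.6,-0.65,0],[0,0.72,-0.65,0],[0,0.84,-0.65,0],[0,0.95,-0.65,0],[0,1,-0.65,0],[0,1,-0.65,0],[0,1,-0.65,0]]'
sed -i "s/^zb=/for c in D: cv2.imwrite(f'pics\/{c}_end.png',D[c]['frame'][:,:,::-1])\nzb=/; s/<12/<25/" m1.py; sed -i "s/for k in L:/for k in ('round','square','necked'):/" m1.py; python3 m1.py; python3 - <<'E'
import cv2
f=cv2.imread('pics/scene_end.png')[60:360,150:470]; cv2.imwrite('pics/p5.png',cv2.resize(f,None,fx=2,fy=2))
E
```

```text
time: 48.33
position: [0.4028, -0.2918, 0.1113]
tool_rot: [0.026, 1.0, -0.0, 0.0]
ft_force: [-0.5, -0.0, -0.5]
grip_width: 0.0811
grip_force: 0.0
time: 49.75
position: [0.418, 0.0086, 0.3068]
tool_rot: [0.025, 1.0, -0.0, 0.0]
ft_force: [0.9, -0.4, -0.3]
grip_width: 0.0828
grip_force: 0.0
scene {'round': 1124, 'square': 1296, 'necked': 1066, 'board': 4467, 'wheel': 2906}
side {'round': 1254, 'square': 1238, 'necked': 1158, 'board': 3494, 'wheel': 1407}
round ['scene'] [ 0.4026 -0.2901] 48.7
round ['side'] [ 0.4028 -0.2892] 81.6
round ['scene', 'side'] [ 0.4026 -0.2899] 131.8
square ['scene'] [ 0.4671 -0.2296  1.5442] 86.9
square ['side'] [ 0.4669 -0.231  -0.0456] 70.9
square ['scene', 'side'] [ 0.4672 -0.23   -0.0572] 158.5
necked ['scene'] [ 0.4543 -0.3582] 62.7
necked ['side'] [ 0.4565 -0.3592] 102.7
necked ['scene', 'side'] [ 0.456  -0.3588] 172.9
```

View pics/p5.png

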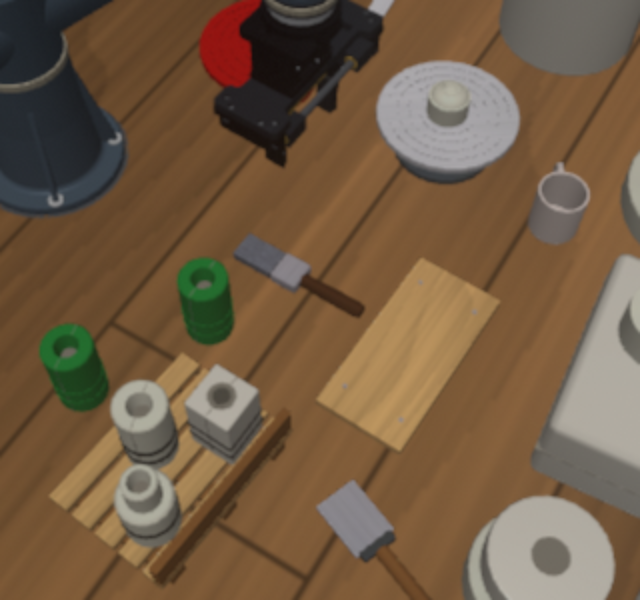

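The three tall moulds are back on the rack, round (425, 143), square (410, 222) and necked (505, 147), each within about 2 mm of its starting estimate. The dome stands on the wheel at (100, 448), the arm is clear, and the mug, brush and scraper have not moved.

```bash
python3 -c "
from rig import job; print(job.hand_in())"
```

```text
the job is handed in; nothing more can be done
None
```

The job is handed in (no verdict was returned): the domed mould stands within about 2 mm of the banding wheel's centre, and the three tall moulds are back upright on the rack within about 2 mm of their starting spots.

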